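# Finish sorting chain tensioners and cover the ready ones

## Robot

A 6-joint arm with a two-finger parallel gripper is mounted at the origin on the work surface. World frame = base frame: x ahead of the robot, y to its left, z up, the work surface at z = 0. Lengths are in m, angles in rad, forces in N, time in s.
With the tool pointing down it reaches from about 0.35 to 0.775 m from the base axis. Payload 5.5 kg.
Tool frame: the origin (TCP) lies at the very end of the fingers, on their centre line; the grasp point (between the pads) lies 19 mm behind it (env.grip_depth is the distance from the TCP to the grasp point, in m); z points along the fingers, y is the direction in which the jaws open and shut (so a half turn about z gives the same grasp; the last joint's range is limited). The gripper opens to 85 mm and grips with 20 to 120 N. Pads are 22 mm wide; open, the fingers measure 114 mm over their backs; the gripper's body (76 mm by 85 mm) begins 54 mm behind the grasp point. The pads swing forward as they close: fully open they stand 13 mm farther back than shut.
Start: joints at [1.152, 0.313, 0.046, 1.304, 0, 1.431], TCP at [0.158, 0.553, 0.231] pointing down, gripper open.
Joint ranges: [-2.76, 2.76], [-0.86, 1.69], [-1.03, 1.26], [-2.2, 2.34], [-1.47, 1.5], [-3.14, 3.14]. Speed limits (rad/s): [2.57, 2.57, 3.14, 3.14, 3.14, 3.14].

## Interface

Orientations are given as a unit quaternion [w, x, y, z].
In Python, from workcell import env gives the robot as it stands.
- The arm moves only by the tool step_arm, never from a script. Its argument "series" is a list of rows, each a list of 3 entries, a list of its own where there are three numbers: the shift along the world's x, y, z in cm, then the turn about the world's z in rad, then the closure in counts, from 0 (fully open) to 255 (shut). A call has 1 to 5 rows; each row is the pose to reach, as a shift and turn from the pose measured when the call began; what a row does not reach only later rows make up. A row lasts 1/8 s, in which the tool goes at most 62.5 mm and 10.7 degrees, less where a joint would pass 70% of its speed; a pose out of reach is approached as far as the arm can. A call with a gripper value outside its range is refused whole. The fingers move at their own pace and stop on an object; "newtons" is the grip in N (left out, the last holds). Time passes only in rows, so rows that repeat a pose let the fingers close. It gives the time, the measured TCP pose, the force and the opening at its end, in the units of the state.
- env.get_state(): the state, without advancing time (a new reading comes with each control period).
- env.read_camera(name): name is "side" or "top"; returns a dict with "frame" (480x640x3 uint8, red, green, blue), "vertical_fov" (degrees; the focal length in pixels is half the picture's height over the tangent of half this angle, whatever the lens; pixels are square), "cx", "cy" (the principal point, pixels), "dist_coeffs" ([k1, k2, p1, p2, k3] as OpenCV has them; the pictures are not rectified), "camera_from_world" (4x4, takes a point from world to camera coordinates). Camera axes: x right, y down, z forward; pixel columns grow to the right and rows downward; lengths in m; the calibration is good to about 2 mm. A picture is of the moment at which its call begins. There is no depth.
- env.hand_in(): hands the job in, once; it reports no verdict.
The state is a dict: "clock": time; "joint_pos": joint angles; "qvel": joint speeds; "tau": joint torques, N m; "tcp_pos": TCP position; "orientation": TCP orientation; "wrist_force": force on the tool from outside, world axes, zero at the start; "ft_torque": the same for the moment, N m; "finger_gap": finger opening in m.
Only numpy, scipy, OpenCV 4.12 (cv2) and the standard library are available. Lean on these libraries where they do the work, as an engineer would, in place of code of your own. Each camera call takes 0.05 s, during which the arm holds its last target.

## Task

Finish sorting the timing-chain tensioners: slide each of the four on the board off its edge into the bin that already holds one with its plunger in the same state (pushed in, or popped out), wholly inside and flat on the bin's floor. They still hold oil, so keep them flat and never lift or tip them, and do not shift a plunger. When all four are in, tip the lid shut over the pushed-in (ready to fit) ones, leave the other bin's lid open, and leave the other things on the bench alone.

Things in the scene. Friction and masses are not known exactly. Their poses are not given: they have to be found in the camera images.
- station: Fixed sorting station: flat dark steel board, 290 (x) by 270 mm (y), top 10 mm up, grey bin along each y side. Origin: underside centre, on the bench; x away from the robot, y to its left, yaw within 0.1 rad. Bins run from the board edge (y = +-135 mm) to an inner wall face at 271, 282 long inside; floor 4 mm up (6 mm step down); no wall at the board, others 4 thick, 50 mm high
- cover_left (a joint): angle of the left bin's lid, rad: 0 = shut, level on the bin; starts open at 1.7 to 1.88, leaning outwards; stop 1.9. Aluminium sheet 290 mm along x, 138 wide, 3 thick, 0.25 kg; hinge line along the station's x at y = +277, z = 51 mm, so the open lid's top edge is about 185 mm up. Slightly stiff: stays put above 1.4, falls shut below 1.2. Pushed over from outside with under 3 N
- cover_right (a joint): angle of the right bin's lid, rad: 0 = shut, level on the bin; starts open at 1.7 to 1.88, leaning outwards; stop 1.9. Aluminium sheet 290 mm along x, 138 wide, 3 thick, 0.25 kg; hinge line along the station's x at y = -277, z = 51 mm, so the open lid's top edge is about 185 mm up. Slightly stiff: stays put above 1.4, falls shut below 1.2. Pushed over from outside with under 3 N
- tensioner_a: Loose chain tensioner, one of four (a to d, any order) in a row along the station's x, 60 mm apart on the board, plunger along station +y or -y within 0.25 rad. 0.16 kg; aluminium body 48 mm long (x), bolt flange 38 wide and 9 high, barrel 24 wide, 25 high; round steel plunger, 13 mm thick, out of its +x end, 15.5 mm up. Origin: middle of the underside; x along the plunger outwards, z up
- rod_a (a joint): how far the plunger of tensioner_a has come out, m: 0 to 0.002 = pushed in (a 5 to 7 mm stub shows), 0.016 to 0.023 = popped out (21 to 28 mm show). Its ratchet holds it against about 40 N, so it may be pushed against lightly
- tip_a (a point): outer end of the plunger of tensioner_a
- tensioner_b: Loose chain tensioner, one of four (a to d, any order) in a row along the station's x, 60 mm apart on the board, plunger along station +y or -y within 0.25 rad. 0.16 kg; aluminium body 48 mm long (x), bolt flange 38 wide and 9 high, barrel 24 wide, 25 high; round steel plunger, 13 mm thick, out of its +x end, 15.5 mm up. Origin: middle of the underside; x along the plunger outwards, z up
- rod_b (a joint): how far the plunger of tensioner_b has come out, m: 0 to 0.002 = pushed in (a 5 to 7 mm stub shows), 0.016 to 0.023 = popped out (21 to 28 mm show). Its ratchet holds it against about 40 N, so it may be pushed against lightly
- tip_b (a point): outer end of the plunger of tensioner_b
- tensioner_c: Loose chain tensioner, one of four (a to d, any order) in a row along the station's x, 60 mm apart on the board, plunger along station +y or -y within 0.25 rad. 0.16 kg; aluminium body 48 mm long (x), bolt flange 38 wide and 9 high, barrel 24 wide, 25 high; round steel plunger, 13 mm thick, out of its +x end, 15.5 mm up. Origin: middle of the underside; x along the plunger outwards, z up
- rod_c (a joint): how far the plunger of tensioner_c has come out, m: 0 to 0.002 = pushed in (a 5 to 7 mm stub shows), 0.016 to 0.023 = popped out (21 to 28 mm show). Its ratchet holds it against about 40 N, so it may be pushed against lightly
- tip_c (a point): outer end of the plunger of tensioner_c
- tensioner_d: Loose chain tensioner, one of four (a to d, any order) in a row along the station's x, 60 mm apart on the board, plunger along station +y or -y within 0.25 rad. 0.16 kg; aluminium body 48 mm long (x), bolt flange 38 wide and 9 high, barrel 24 wide, 25 high; round steel plunger, 13 mm thick, out of its +x end, 15.5 mm up. Origin: middle of the underside; x along the plunger outwards, z up
- rod_d (a joint): how far the plunger of tensioner_d has come out, m: 0 to 0.002 = pushed in (a 5 to 7 mm stub shows), 0.016 to 0.023 = popped out (21 to 28 mm show). Its ratchet holds it against about 40 N, so it may be pushed against lightly
- tip_d (a point): outer end of the plunger of tensioner_d
- tensioner_e: Loose chain tensioner, sample that starts in one bin near its outer wall, plunger along the station's x (the other sample is in the other bin). 0.16 kg; aluminium body 48 mm long (x), bolt flange 38 wide and 9 high, barrel 24 wide, 25 high; round steel plunger, 13 mm thick, out of its +x end, 15.5 mm up. Origin: middle of the underside; x along the plunger outwards, z up
- rod_e (a joint): how far the plunger of tensioner_e has come out, m: 0 to 0.002 = pushed in (a 5 to 7 mm stub shows), 0.016 to 0.023 = popped out (21 to 28 mm show). Its ratchet holds it against about 40 N, so it may be pushed against lightly
- tip_e (a point): outer end of the plunger of tensioner_e
- tensioner_f: Loose chain tensioner, sample that starts in one bin near its outer wall, plunger along the station's x (the other sample is in the other bin). 0.16 kg; aluminium body 48 mm long (x), bolt flange 38 wide and 9 high, barrel 24 wide, 25 high; round steel plunger, 13 mm thick, out of its +x end, 15.5 mm up. Origin: middle of the underside; x along the plunger outwards, z up
- rod_f (a joint): how far the plunger of tensioner_f has come out, m: 0 to 0.002 = pushed in (a 5 to 7 mm stub shows), 0.016 to 0.023 = popped out (21 to 28 mm show). Its ratchet holds it against about 40 N, so it may be pushed against lightly
- tip_f (a point): outer end of the plunger of tensioner_f
- oil_filter: Bystander: white oil filter canister, 76 mm across, 88 mm high, standing beyond the station; origin at the foot
- grease_tin: Bystander: flat lidded steel grease tin, 90 mm across, 46 mm high, beyond the station; origin at the foot
- wrench: Bystander: 190 mm steel wrench lying on the bench to the right of the station; origin under its middle
Things that resemble listed ones, but are neither listed nor needed, are in the scene too. What is shaped like the tensioner_a but turquoise is not meant. Leave any black look-alike of the tensioner_d alone.

How it is judged:
On the way:
1. all four tensioners lie flat in the bin of their own kind while both lids stand open (z of tensioner_a in the frame of station between 0.002 and 0.0075 m and angle between each of tensioner_a, tensioner_b, tensioner_c, tensioner_d, tensioner_e, tensioner_f's own z axis and vertical below 0.08 rad and z of tensioner_b in the frame of station between 0.002 and 0.0075 m and z of tensioner_c in the frame of station between 0.002 and 0.0075 m and z of tensioner_d in the frame of station between 0.002 and 0.0075 m and z of tensioner_e in the frame of station between 0.002 and 0.0075 m and z of tensioner_f in the frame of station between 0.002 and 0.0075 m and ((y of each of tensioner_a, tip_a, tensioner_b, tip_b, tensioner_e, tip_e in the frame of station above 0.13 m and y of each of tensioner_c, tip_c, tensioner_d, tip_d, tensioner_f, tip_f in the frame of station below -0.13 m and value of joint each of cover_right, cover_left above 1.2 rad) or (y of each of tensioner_a, tip_a, tensioner_b, tip_b, tensioner_e, tip_e in the frame of station below -0.13 m and y of each of tensioner_c, tip_c, tensioner_d, tip_d, tensioner_f, tip_f in the frame of station above 0.13 m and value of joint each of cover_left, cover_right above 1.2 rad))), for 0.2 s.
At the end, for the whole second after the job is handed in: The three pushed-in tensioners lie in one bin, the three popped-out ones in the other, each flat on the floor (0.08 rad, underside 2 to 7.5 mm up) with both ends past the board's edge (5 mm tolerance); the lid over the pushed-in ones is shut (under 0.06 rad), the other open (over 1.2); all at rest (z of tensioner_a in the frame of station between 0.002 and 0.0075 m and angle between each of tensioner_a, tensioner_b, tensioner_c, tensioner_d, tensioner_e, tensioner_f's own z axis and vertical below 0.08 rad and z of tensioner_b in the frame of station between 0.002 and 0.0075 m and z of tensioner_c in the frame of station between 0.002 and 0.0075 m and z of tensioner_d in the frame of station between 0.002 and 0.0075 m and z of tensioner_e in the frame of station between 0.002 and 0.0075 m and z of tensioner_f in the frame of station between 0.002 and 0.0075 m and ((y of each of tensioner_a, tip_a, tensioner_b, tip_b, tensioner_e, tip_e in the frame of station above 0.13 m and y of each of tensioner_c, tip_c, tensioner_d, tip_d, tensioner_f, tip_f in the frame of station below -0.13 m and value of joint cover_right above 1.2 rad and value of joint cover_left below 0.06 rad) or (y of each of tensioner_a, tip_a, tensioner_b, tip_b, tensioner_e, tip_e in the frame of station below -0.13 m and y of each of tensioner_c, tip_c, tensioner_d, tip_d, tensioner_f, tip_f in the frame of station above 0.13 m and value of joint cover_left above 1.2 rad and value of joint cover_right below 0.06 rad)) and linear speed of each of tensioner_a, tensioner_b, tensioner_c, tensioner_d, tensioner_e, tensioner_f below 0.02 m/s and velocity of joint each of cover_left, cover_right below 0.05 rad/s); the robot touches nothing.
It fails at once if a tensioner is lifted more than 25 mm off the board, or tipped by more than 0.5 rad (z of any of tensioner_a, tensioner_b, tensioner_c, tensioner_d, tensioner_e, tensioner_f in the frame of station above 0.035 m or angle between any of tensioner_a, tensioner_b, tensioner_c, tensioner_d, tensioner_e, tensioner_f's own z axis and vertical above 0.5 rad).
It fails at once if a plunger is shifted out of its state (a pushed-in one past 6 mm, a popped-out one below 12 mm) (value of joint any of rod_a, rod_b, rod_e above 0.006 m or value of joint any of rod_c, rod_d, rod_f below 0.012 m).
It fails at once if a bystander is moved by more than 30 mm (distance of any of oil_filter, grease_tin, wrench from where it was at the start of the episode above 0.03 m).
It also fails if it takes over 70 s, if anything falls off the work surface, if the arm or the gripper's body presses on something with over 40 N, if the wrist force passes 120 N, or if a joint passes its speed limit or range.

## Working session

There is one attempt and no reset: what is moved stays moved. The work goes in short steps, Python scripts to look and compute and a tool call to move; the robot and the scene stay as the last step left them, time stands still between calls to the robot, and variables do not carry over. Pictures are saved under pics/ and viewed, and the job is handed in when it is done.

Besides the shell and the picture viewer there is one more tool, called after "Emit:" as name(argument=value, ...), one argument or row to a line, values as JSON. step_arm: Moves the arm, as the interface text tells. Its arguments: {"type":"object","properties":{"series":{"type":"array"},"newtons":{"type":"number"}},"required":["series"]}

```bash
mkdir -p pics; ls; cat > h.py <<'E'
import numpy as np, cv2
from workcell import env
def cam(name):
    c=env.read_camera(name); f=240/np.tan(np.radians(c['vertical_fov'])/2)
    c['K']=np.array([[f,0,c['cx']],[0,f,c['cy']],[0,0,1]]);c['D']=np.array(c['dist_coeffs'],float)
    c['T']=np.array(c['camera_from_world']);return c
def save(c,n): cv2.imwrite('pics/'+n+'.png',cv2.cvtColor(c['frame'],cv2.COLOR_RGB2BGR))
def ray(c,px):
    u=cv2.undistortPoints(np.array(px,float).reshape(-1,1,2),c['K'],c['D']).reshape(-1,2)
    d=np.c_[u,np.ones(len(u))]@c['T'][:3,:3]; o=-c['T'][:3,:3].T@c['T'][:3,3]
    return o,d
def onz(c,px,z):
    o,d=ray(c,px); t=(z-o[2])/d[:,2]; return o+t[:,None]*d
def proj(c,P):
    r,_=cv2.Rodrigues(c['T'][:3,:3]); return cv2.projectPoints(np.array(P,float).reshape(-1,1,3),r,c['T'][:3,3],c['K'],c['D'])[0].reshape(-1,2)
def tri(c1,p1,c2,p2):
    o1,d1=ray(c1,[p1]);o2,d2=ray(c2,[p2]);d1=d1[0];d2=d2[0]
    A=np.c_[d1,-d2];s=np.linalg.lstsq(A,o2-o1,rcond=None)[0]
    a=o1+s[0]*d1;b=o2+s[1]*d2;return (a+b)/2,np.linalg.norm(a-b)
E
python3 - <<'E'
from h import *
for n in('top','side'):
    c=cam(n);save(c,n+'0');print(n,c['K'].round(1).tolist(),c['D'],(-c['T'][:3,:3].T@c['T'][:3,3]).round(3),c['T'][:3,:3].round(2).tolist())
s=env.get_state();print({k:np.round(v,3).tolist() for k,v in s.items()})
E
```

```text
pics
top [[622.8, 0.0, 328.2], [0.0, 622.8, 235.5], [0.0, 0.0, 1.0]] [-0.06540826  0.          0.          0.          0.        ] [ 0.465 -0.126  1.505] [[-0.0, -1.0, 0.0], [-1.0, 0.0, -0.08], [0.08, -0.0, -1.0]]
side [[478.1, 0.0, 316.8], [0.0, 478.1, 235.7], [0.0, 0.0, 1.0]] [0.02325282 0.         0.         0.         0.        ] [0.233 0.604 0.746] [[-0.89, -0.45, 0.01], [-0.3, 0.57, -0.77], [0.34, -0.69, -0.64]]
{'clock': 0.1, 'joint_pos': [1.152, 0.314, 0.045, 1.304, -0.0, 1.431], 'qvel': [-0.0, -0.001, 0.002, 0.0, 0.0, -0.001], 'tau': [0.003, -48.172, 29.925, 0.013, -0.0, 0.0], 'tcp_pos': [0.158, 0.552, 0.23], 'orientation': [-0.0, 0.139, 0.99, -0.001], 'wrist_force': [-0.686, -0.171, -1.118], 'ft_torque': [-0.023, 0.042, -0.057], 'finger_gap': 0.086}
```

View pics/top0.png

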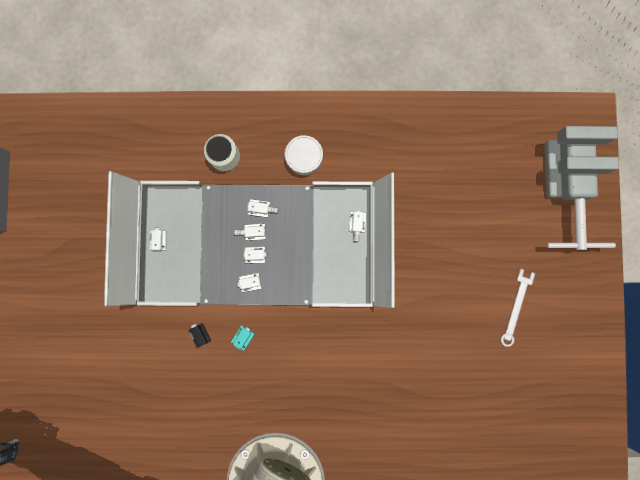

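View pics/side0.png

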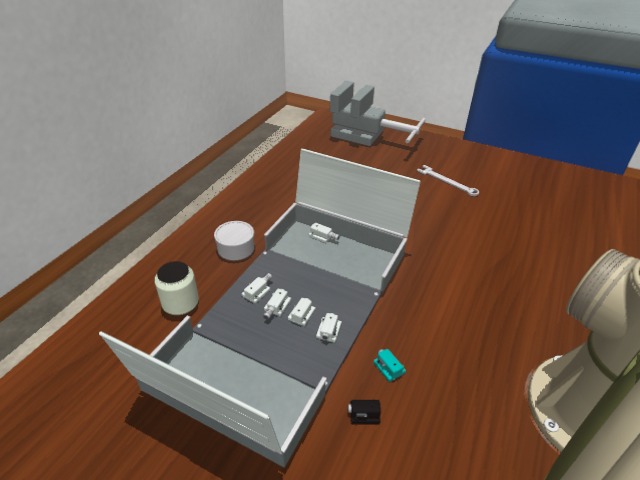

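```bash
python3 - <<'E'
from h import *
a=cv2.imread('pics/top0.png');cv2.imwrite('pics/tc.png',cv2.resize(a[180:310,130:390],None,fx=3,fy=3,interpolation=cv2.INTER_CUBIC))
cv2.imwrite('pics/tc2.png',cv2.resize(a[190:300,220:290],None,fx=5,fy=5,interpolation=cv2.INTER_CUBIC))
b=cv2.imread('pics/side0.png');cv2.imwrite('pics/sc.png',cv2.resize(b[215:350,220:360],None,fx=4,fy=4,interpolation=cv2.INTER_CUBIC))
E
```

```text
(no output)
```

View pics/tc.png

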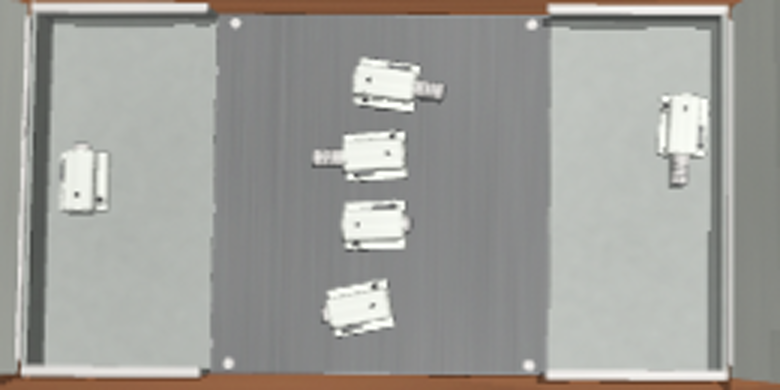

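View pics/tc2.png

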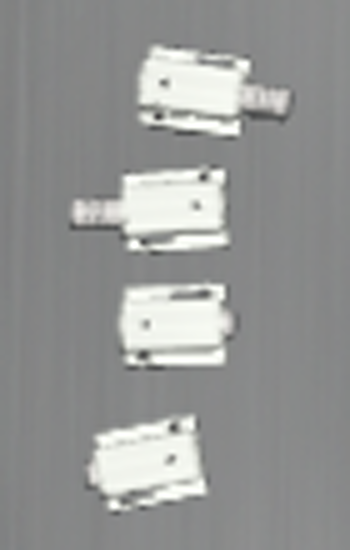

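View pics/sc.png

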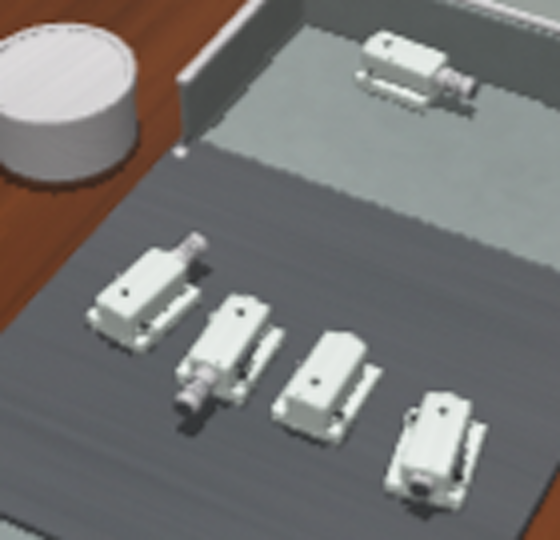

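```bash
cat > meas.py <<'E'
from h import *
def blobs(c,roi):
    hsv=cv2.cvtColor(c['frame'],cv2.COLOR_RGB2HSV); x0,y0,x1,y1=roi
    m=((hsv[...,2]>205)&(hsv[...,1]<40)).astype(np.uint8); k=np.zeros_like(m);k[y0:y1,x0:x1]=m[y0:y1,x0:x1]
    k=cv2.morphologyEx(k,cv2.MORPH_CLOSE,np.ones((3,3)))
    cs,_=cv2.findContours(k,cv2.RETR_EXTERNAL,cv2.CHAIN_APPROX_NONE)
    return [q for q in cs if cv2.contourArea(q)>90]
E
python3 - <<'E'
from meas import *
t=cam('top');s=cam('side')
d=np.array([(235,23),(531,24),(528,365),(228,363)])/3+[130,180]
P=onz(t,d,.010);print('dots',P.round(4).tolist(),'mean',P.mean(0).round(4))
# dots in side
for q,n in zip([(267,252.5),(377,294)],['farR','nearR']):
    i={'farR':1,'nearR':2}[n];print(n,tri(t,d[i],s,q))
# edges
g=cv2.GaussianBlur(cv2.cvtColor(t['frame'],cv2.COLOR_RGB2GRAY),(3,3),0).astype(float)
for lo,hi in((192,214),(303,322)):
    pts=[]
    for r in range(193,297,3):
        gr=np.abs(np.gradient(g[r,lo:hi]));j=gr.argmax();
        w=gr[max(0,j-2):j+3];pts.append((lo+max(0,j-2)+(w*np.arange(len(w))).sum()/w.sum(),r))
    E=onz(t,pts,.01);f=np.polyfit(E[:,0],E[:,1],1)
    for _ in range(3):
        e=E[:,1]-np.polyval(f,E[:,0]);k=abs(e)<.002;f=np.polyfit(E[k,0],E[k,1],1)
    print('edge y at x=.465',np.polyval(f,P.mean(0)[0]),'slope',f[0],k.sum())
for q in blobs(t,(140,185,370,304)):
    (cx,cy),sz,an=cv2.minAreaRect(q);print('top',np.round((cx,cy),1),np.round(sz,1),round(an,1),onz(t,[(cx,cy)],.03).round(4)[0][:2])
for q in blobs(s,(220,215,360,350)):
    (cx,cy),sz,an=cv2.minAreaRect(q);print('side',np.round((cx,cy),1),np.round(sz,1))
E
```

```text
dots [[0.7038, 0.1646, 0.01], [0.7023, -0.0753, 0.01], [0.4282, -0.0732, 0.01], [0.4298, 0.1664, 0.01]] mean [0.566  0.0456 0.01  ]
farR (array([ 0.70041976, -0.07627625,  0.00945232]), np.float64(0.004330844620827673))
nearR (array([ 0.42726617, -0.07342338,  0.00833951]), np.float64(0.0017725462468043806))
edge y at x=.465 0.1810500043284497 slope -0.006486904708054317 35
edge y at x=.465 -0.08940824612494093 slope -0.008217216146539278 35
top [248.6 282.4] [15.5 21.7] 80.5 [0.4741 0.062 ]
top [254.5 254.5] [15. 21.] 90.0 [0.5401 0.0484]
top [157.5 238.5] [21. 15.] 90.0 [0.5786 0.2809]
top [249.5 231.5] [15. 29.] 90.0 [0.5949 0.0607]
top [357.  225.5] [29. 16.] 90.0 [ 0.6088 -0.1951]
top [261.9 208.2] [28.4 15.1] 8.1 [0.6507 0.0316]
side [329.1 325.7] [18.3 25.3]
side [300.8 307. ] [10.3 20.8]
side [275.9 298.4] [ 9.7 22.5]
side [255.3 284.8] [ 8.5 21.9]
side [321.7 228.2] [20.8  6.1]
side [236. 233.] [22. 32.]
```

```bash
python3 - <<'E'
from meas import *
t=cam('top');s=cam('side')
T=lambda p:np.array(p)/5+[220,190]
S=lambda p:np.array(p)/4+[220,215]
for n,a,b in(('T1',(165,83),(124,293)),('T2',(197,205),(240,313)),('T3',(146,324),(315,381)),('T4',(172,460),(442,411))):
    print(n,tri(t,T(a),s,S(b)))
im=cv2.resize(t['frame'][180:310,130:390],None,fx=4,fy=4,interpolation=cv2.INTER_CUBIC)
hsv=cv2.cvtColor(im,cv2.COLOR_RGB2HSV);m=((hsv[...,2]>185)&(hsv[...,1]<40)).astype(np.uint8)
m=cv2.morphologyEx(m,cv2.MORPH_CLOSE,np.ones((9,9)))
m0=m.copy();m=cv2.morphologyEx(m,cv2.MORPH_OPEN,cv2.getStructuringElement(cv2.MORPH_ELLIPSE,(33,33)))
for q in cv2.findContours(m,cv2.RETR_EXTERNAL,cv2.CHAIN_APPROX_NONE)[0]:
    A=cv2.contourArea(q)
    if not 2500<A<8000: continue
    bx=cv2.boxPoints(cv2.minAreaRect(q))/4+[130,180]-.375
    W=onz(t,bx,.025 if 205<bx[:,0].mean()<310 else .019)[:,:2]
    e=[W[(i+1)%4]-W[i] for i in range(2)];e.sort(key=np.linalg.norm);L=e[1]*np.sign(e[1][1])
    print('px',bx.mean(0).round(1),'c',W.mean(0).round(4),'len',np.linalg.norm(e[1]).round(4),'wid',np.linalg.norm(e[0]).round(4),'axis tilt (dx/dy)',round(np.arctan2(L[0],L[1]),3))
E
```

```text
T1 (array([0.65478672, 0.05286054, 0.03249572]), np.float64(0.0011553790279817025))
T2 (array([0.59601488, 0.03699278, 0.03162757]), np.float64(0.0001762909088590151))
T3 (array([0.53951352, 0.06063153, 0.03358123]), np.float64(0.000559608680320062))
T4 (array([0.47590233, 0.04816805, 0.03270824]), np.float64(0.0018782291397669041))
px [248.6 282.2] c [0.4745 0.0624] len 0.0508 wid 0.0376 axis tilt (dx/dy) -0.164
px [254.1 254.4] c [0.5407 0.0499] len 0.0501 wid 0.0381 axis tilt (dx/dy) 0.001
px [157.5 239.5] c [0.5771 0.2839] len 0.0522 wid 0.0393 axis tilt (dx/dy) -1.376
px [253.8 231.4] c [0.5957 0.0512] len 0.0497 wid 0.0371 axis tilt (dx/dy) 0.002
px [257.9 207.5] c [0.653  0.0417] len 0.0518 wid 0.0372 axis tilt (dx/dy) 0.156
```

Emit:
step_arm(
  series=[
    [[6, -10, 1], -0.2, 100],
    [[12, -20, 1], -0.4, 201],
    [[18, -30, 1], -0.6, 201],
    [[24, -40, 1], -0.8, 201],
    [[32.4, -53.7, 0], -1.128, 201],
  ],
  newtons=20,
)

```text
clock: 0.92
tcp_pos: [0.3198, 0.2836, 0.2383]
orientation: [0.0, 0.574, 0.819, 0.0]
wrist_force: [0.6, 0.3, 0.6]
finger_gap: 0.018
```

Emit:
step_arm(
  series=[
    [[4, -6, 0], -0.1, 201],
    [[9, -12, -1], -0.184, 201],
    [[14, -18, -4], -0.184, 201],
    [[16.2, -24, -8], -0.184, 201],
    [[16.2, -26.9, -13], -0.184, 201],
  ],
)

```text
clock: 1.55
tcp_pos: [0.4739, 0.0447, 0.1415]
orientation: [0.002, 0.647, 0.763, 0.002]
wrist_force: [0.9, 0.5, -0.1]
finger_gap: 0.0183
```

```bash
python3 - <<'E'
from h import *
s=env.get_state();print(s['tcp_pos'],s['orientation'],s['finger_gap'])
for n in('top','side'): save(cam(n),n+'1')
a=cv2.imread('pics/top1.png')[180:320,180:330];b=cv2.imread('pics/side1.png')[180:400,200:460]
cv2.imwrite('pics/c1.png',np.hstack([cv2.resize(a,(400,373)),cv2.resize(b,(400,373))]))
E
```

```text
[0.47387513 0.04469957 0.14148558] [0.00196646 0.64690316 0.76256772 0.00170875] 0.018310939912283806
```

View pics/c1.png

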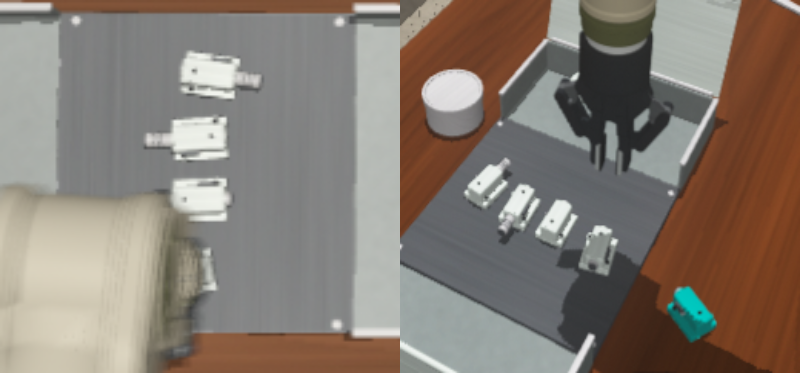

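Emit:
step_arm(
  series=[
    [[0.8, -3.3, 0], 0, 201],
    [[0.8, -3.5, -3], 0, 201],
    [[0.8, -3.5, -8], 0, 201],
    [[0.8, -3.5, -12], 0, 201],
    [[0.8, -3.5, -12.8], 0, 201],
  ],
)

```text
clock: 2.28
tcp_pos: [0.4759, 0.0091, 0.0099]
orientation: [-0.004, 0.648, 0.761, -0.003]
wrist_force: [-21.7, 2.3, 69.3]
finger_gap: 0.0181
```

```bash
cat > look.py <<'E'
import sys
from h import *
n=sys.argv[1];s=env.get_state();q=s['orientation'];print(s['clock'],np.round(s['tcp_pos'],4),'jaw',round(2*np.arctan2(q[2],q[1])-np.pi/2,3),s['finger_gap'],np.round(s['wrist_force'],1))
for k in('top','side'): save(cam(k),k+n)
a=cv2.imread(f'pics/top{n}.png')[170:320,110:400];b=cv2.imread(f'pics/side{n}.png')[140:460,100:460]
cv2.imwrite(f'pics/c{n}.png',np.hstack([cv2.resize(a,(460,238)),np.zeros((238,2,3),np.uint8),cv2.resize(b,(268,238))]) if 0 else np.vstack([cv2.resize(b,(600,533))]))
cv2.imwrite(f'pics/t{n}.png',cv2.resize(a,(725,375)))
E
python3 look.py 2
```

```text
2.275 [0.4759 0.0091 0.0099] jaw 0.16 0.018145324384310834 [-21.7   2.3  69.3]
```

View pics/c2.png

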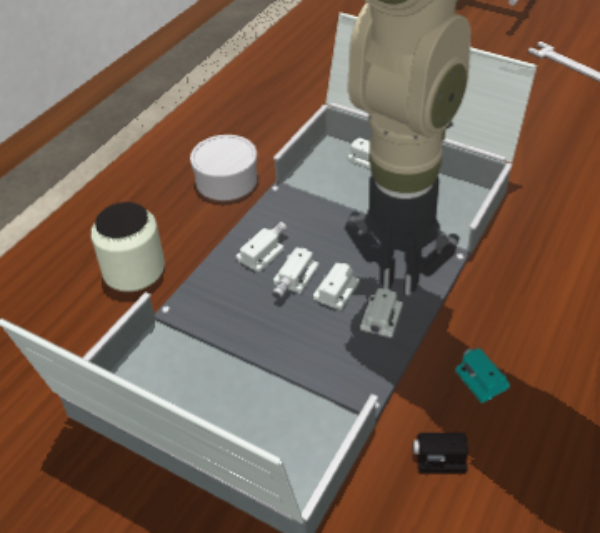

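Emit:
step_arm(
  series=[
    [[0.3, 0, 0.4], 0, 201],
    [[0.6, 0, 0.5], 0, 201],
  ],
)

```text
clock: 2.62
tcp_pos: [0.4843, 0.0092, 0.0166]
orientation: [-0.002, 0.648, 0.762, -0.002]
wrist_force: [-0.3, 0.1, -0.2]
finger_gap: 0.0182
```

```bash
python3 -c "
from h import *
s=env.get_state();print(s['tcp_pos'],s['wrist_force'],s['qvel'])"
```

```text
[0.48434794 0.00924943 0.0165952 ] [-0.3086108   0.1085496  -0.21281194] [ 0.00459582  0.03677354  0.06390555  0.02860129 -0.0006689   0.00596514]
```

Emit:
step_arm(
  series=[
    [[0, 1.5, -0.1], 0, 201],
    [[0, 3, -0.15], 0, 201],
    [[-0.1, 4.5, -0.15], 0, 201],
    [[-0.2, 6, -0.15], -0.05, 201],
    [[-0.2, 7, -0.15], -0.1, 201],
  ],
)

```text
clock: 3.25
tcp_pos: [0.4816, 0.0807, 0.0149]
orientation: [-0.002, 0.686, 0.728, -0.002]
wrist_force: [-1.0, -1.8, -0.0]
finger_gap: 0.0179
```

```bash
python3 look.py 3
```

```text
3.25 [0.4816 0.0807 0.0149] jaw 0.06 0.017924686587336675 [-1.  -1.8 -0. ]
```

View pics/c3.png

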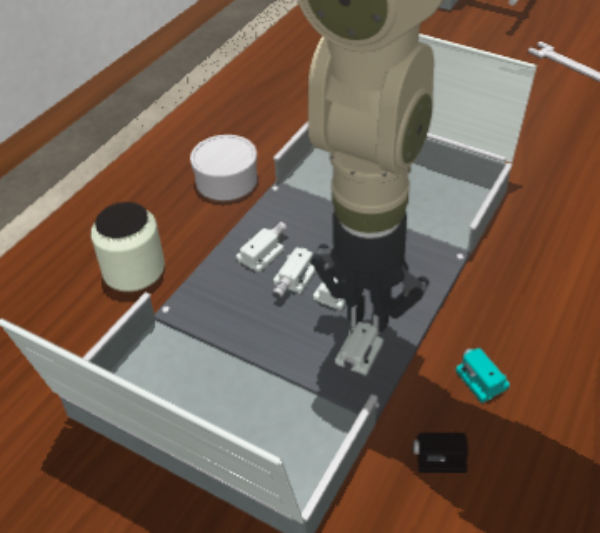

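Emit:
step_arm(
  series=[
    [[0, 2, 0], 0, 201],
    [[0, 4, 0], -0.03, 201],
    [[0, 5.5, 0], -0.06, 201],
    [[0, 7, 0], -0.06, 201],
    [[0, 8.2, 0], -0.06, 201],
  ],
)

```text
clock: 3.98
tcp_pos: [0.4814, 0.1639, 0.0147]
orientation: [-0.002, 0.706, 0.708, -0.002]
wrist_force: [0.5, -0.3, 0.2]
finger_gap: 0.0183
```

```bash
python3 look.py 4
```

```text
3.975 [0.4814 0.1639 0.0147] jaw 0.004 0.018315406612970386 [ 0.5 -0.3  0.2]
```

View pics/c4.png

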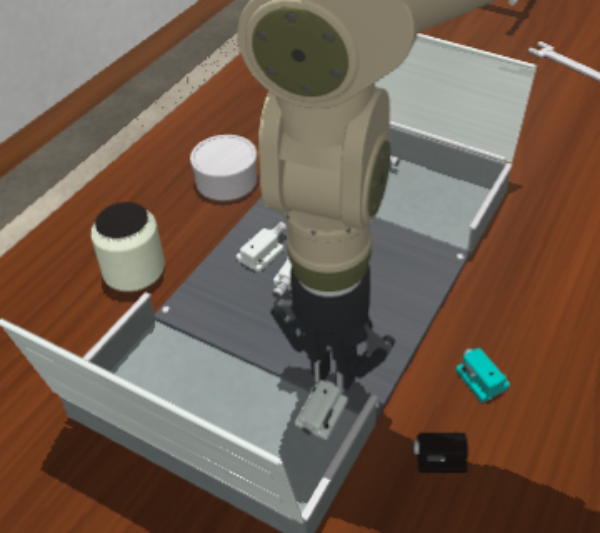

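Emit:
step_arm(
  series=[
    [[0, 0.7, 0], 0, 201],
    [[0, 1.4, 0], 0, 201],
    [[0, 2, 0], 0, 201],
    [[0, 2, 0], 0, 201],
  ],
)

```text
clock: 4.58
tcp_pos: [0.4816, 0.1847, 0.0148]
orientation: [-0.003, 0.705, 0.709, -0.001]
wrist_force: [0.0, 0.7, 1.0]
finger_gap: 0.0183
```

```bash
python3 look.py 5
```

```text
4.575 [0.4816 0.1847 0.0148] jaw 0.006 0.018282800506198182 [0.  0.7 1. ]
```

View pics/c5.png

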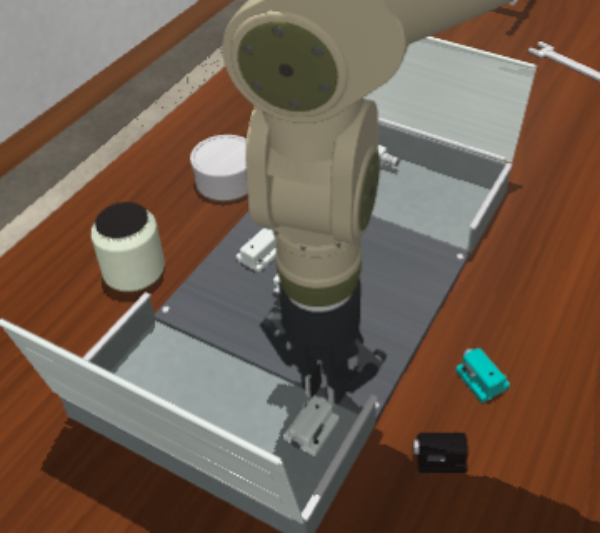

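Emit:
step_arm(
  series=[
    [[0, -1.5, 0], 0, 201],
    [[0, -2, 4], 0, 201],
    [[1, -6, 7], 0, 201],
    [[3, -12, 7], 0, 201],
    [[5.9, -18, 7], 0, 201],
  ],
)

```text
clock: 5.3
tcp_pos: [0.5387, 0.0063, 0.0857]
orientation: [-0.002, 0.705, 0.709, -0.001]
wrist_force: [1.2, -0.3, 0.0]
finger_gap: 0.0176
```

Emit:
step_arm(
  series=[
    [[0, 0, 0], 0, 201],
  ],
)

```text
clock: 5.42
tcp_pos: [0.5406, 0.0013, 0.086]
orientation: [-0.001, 0.708, 0.707, -0.0]
wrist_force: [0.6, 0.5, -0.0]
finger_gap: 0.0176
```

```bash
python3 look.py 6
```

```text
5.425 [0.5406 0.0013 0.086 ] jaw -0.001 0.01764319269019452 [ 0.6  0.5 -0. ]
```

View pics/c6.png

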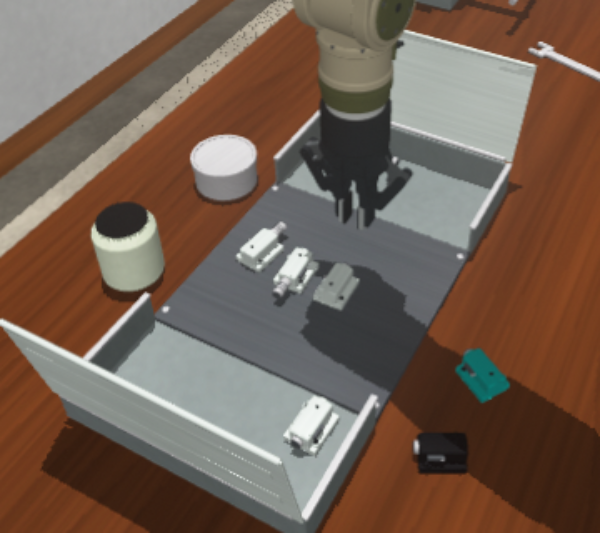

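Emit:
step_arm(
  series=[
    [[0, -0.8, -2], 0, 201],
    [[0, -0.8, -4], 0, 201],
    [[0, -0.8, -5.5], 0, 201],
    [[0, -0.8, -6.6], 0, 201],
    [[0, -0.8, -7], 0, 201],
  ],
)

```text
clock: 6.15
tcp_pos: [0.5377, -0.0028, 0.0149]
orientation: [-0.003, 0.706, 0.708, -0.001]
wrist_force: [-0.2, 0.8, -0.6]
finger_gap: 0.0182
```

Emit:
step_arm(
  series=[
    [[0, 1, 0], 0, 201],
    [[0, 2, 0], 0, 201],
    [[0, 3.5, 0], 0, 201],
    [[0, 5, 0], 0, 201],
    [[0, 6, 0], 0, 201],
  ],
)

```text
clock: 6.78
tcp_pos: [0.5378, 0.0585, 0.0151]
orientation: [-0.002, 0.706, 0.709, -0.001]
wrist_force: [-0.2, -0.3, 0.3]
finger_gap: 0.018
```

```bash
python3 look.py 7
```

```text
6.775 [0.5378 0.0585 0.0151] jaw 0.004 0.018007480994116743 [-0.2 -0.3  0.3]
```

View pics/c7.png

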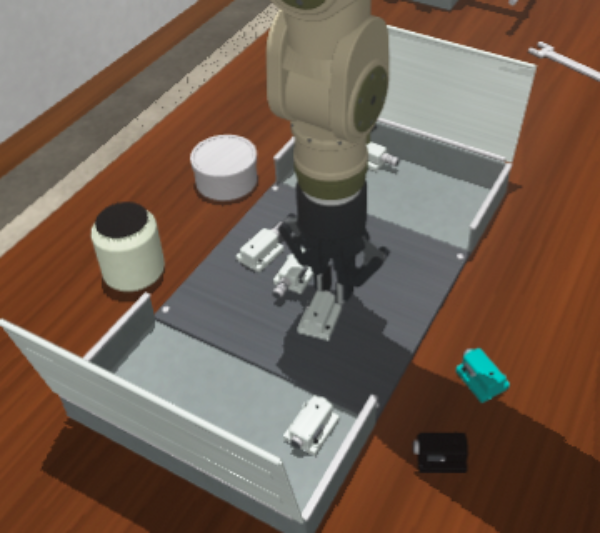

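Emit:
step_arm(
  series=[
    [[0, 2, 0], 0, 201],
    [[0, 4, 0], 0, 201],
    [[0, 6, 0], 0, 201],
    [[0, 8, 0], 0, 201],
    [[0, 9.5, 0], 0, 201],
  ],
)

```text
clock: 7.5
tcp_pos: [0.5376, 0.1551, 0.015]
orientation: [-0.003, 0.705, 0.709, -0.001]
wrist_force: [0.6, -0.0, -0.6]
finger_gap: 0.0181
```

Emit:
step_arm(
  series=[
    [[0, 1, 0], 0, 201],
    [[0, 2, 0], 0, 201],
    [[0, 2.8, 0], 0, 201],
    [[0, 3.3, 0], 0, 201],
    [[0, 3.3, 0], 0, 201],
  ],
)

```text
clock: 8.12
tcp_pos: [0.5376, 0.1884, 0.015]
orientation: [-0.003, 0.705, 0.709, -0.001]
wrist_force: [-0.1, 0.2, 0.0]
finger_gap: 0.0183
```

```bash
python3 look.py 8
```

```text
8.125 [0.5376 0.1884 0.015 ] jaw 0.006 0.0182558828442004 [-0.1  0.2  0. ]
```

View pics/c8.png

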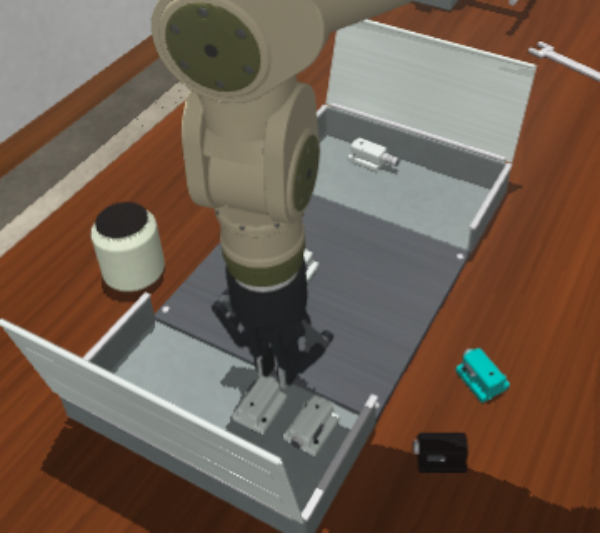

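Emit:
step_arm(
  series=[
    [[0, -1.2, 0], 0, 200],
    [[0, -1.5, 4], 0, 189],
    [[2, -4, 7], 0, 189],
    [[4, -5.5, 7], 0, 189],
    [[5.6, -6.5, 7], 0, 189],
  ],
)

```text
clock: 8.85
tcp_pos: [0.5948, 0.1211, 0.0859]
orientation: [-0.002, 0.706, 0.709, -0.001]
wrist_force: [-1.0, -0.2, -0.4]
finger_gap: 0.0223
```

Emit:
step_arm(
  series=[
    [[0, 0, 0], 0, 189],
  ],
)

```text
clock: 8.98
tcp_pos: [0.5956, 0.1194, 0.0858]
orientation: [-0.002, 0.707, 0.708, -0.0]
wrist_force: [-1.4, -0.5, -0.2]
finger_gap: 0.0219
```

```bash
python3 look.py 9; python3 - <<'E'
from h import *
t=cam('top');print(onz(t,[(234,232.4),(245,231.9),(254.8,231.6)],.0255).round(4))
E
```

```text
8.975 [0.5956 0.1194 0.0858] jaw 0.002 0.02187148577184032 [-1.4 -0.5 -0.2]
[[0.5932 0.0984 0.0255]
 [0.5944 0.0721 0.0255]
 [0.5951 0.0486 0.0255]]
```

View pics/c9.png

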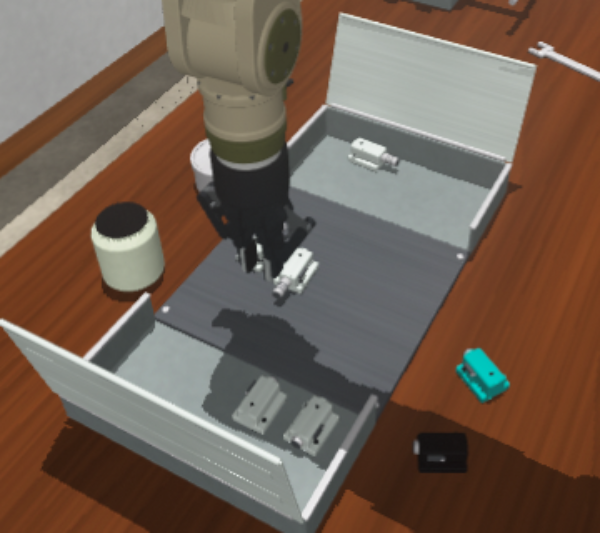

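View pics/t9.png

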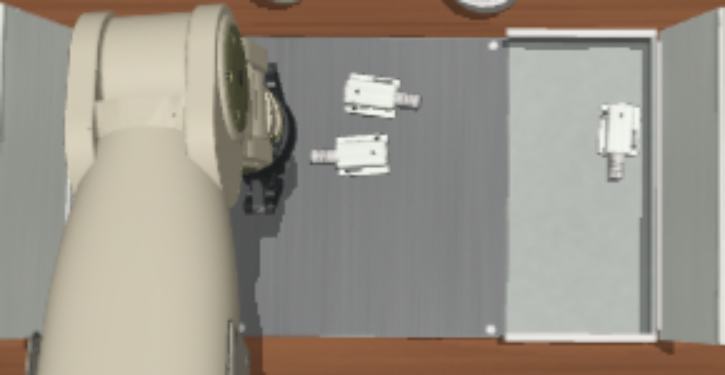

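Emit:
step_arm(
  series=[
    [[0.1, 0, -2], 0.03, 189],
    [[0.1, 0, -4], 0.03, 189],
    [[0.1, 0, -5.5], 0.03, 189],
    [[0.1, 0, -6.6], 0.03, 189],
    [[0.1, 0, -7], 0.03, 189],
  ],
)

```text
clock: 9.75
tcp_pos: [0.5944, 0.1209, 0.015]
orientation: [-0.003, 0.695, 0.719, -0.001]
wrist_force: [0.6, 0.2, -0.4]
finger_gap: 0.022
```

```bash
python3 look.py 10;python3 -c "
import cv2
b=cv2.imread('pics/side10.png')[250:340,230:330];cv2.imwrite('pics/z10.png',cv2.resize(b,None,fx=6,fy=6,interpolation=2))"
```

```text
9.75 [0.5944 0.1209 0.015 ] jaw 0.034 0.02204874829268801 [ 0.6  0.2 -0.4]
```

View pics/z10.png

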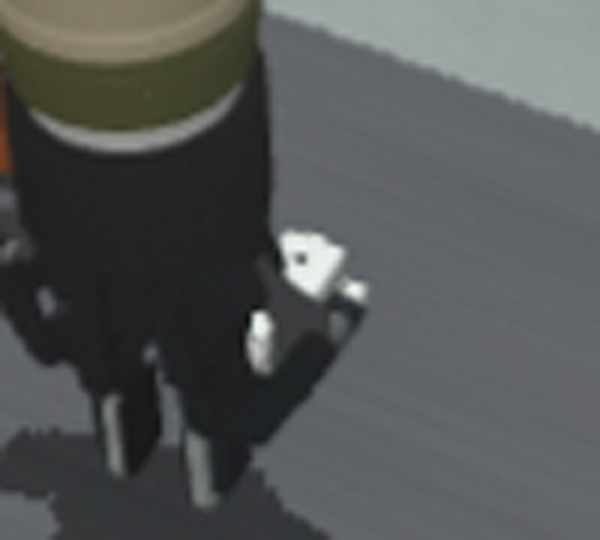

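Emit:
step_arm(
  series=[
    [[0, -0.7, 0], 0, 189],
    [[0, -1.4, 0], 0, 189],
    [[0, -2.1, 0], 0, 189],
    [[0, -2.8, 0], 0, 189],
    [[0, -3.5, 0], 0, 189],
  ],
)

```text
clock: 10.48
tcp_pos: [0.5948, 0.0852, 0.0155]
orientation: [-0.003, 0.695, 0.719, -0.001]
wrist_force: [0.5, -0.5, -0.5]
finger_gap: 0.0219
```

Emit:
step_arm(
  series=[
    [[0, -0.7, 0], 0, 189],
    [[0, -1.4, 0], 0, 189],
    [[0, -2.5, 0], 0, 189],
    [[0, -3.6, 0], -0.03, 189],
    [[0, -4.5, 0], -0.03, 189],
  ],
)

```text
clock: 11.1
tcp_pos: [0.5948, 0.0394, 0.0155]
orientation: [-0.003, 0.706, 0.708, -0.001]
wrist_force: [0.6, 0.7, 0.3]
finger_gap: 0.0225
```

```bash
python3 look.py 11
```

```text
11.1 [0.5948 0.0394 0.0155] jaw 0.002 0.022495154570281017 [0.6 0.7 0.3]
```

View pics/c11.png

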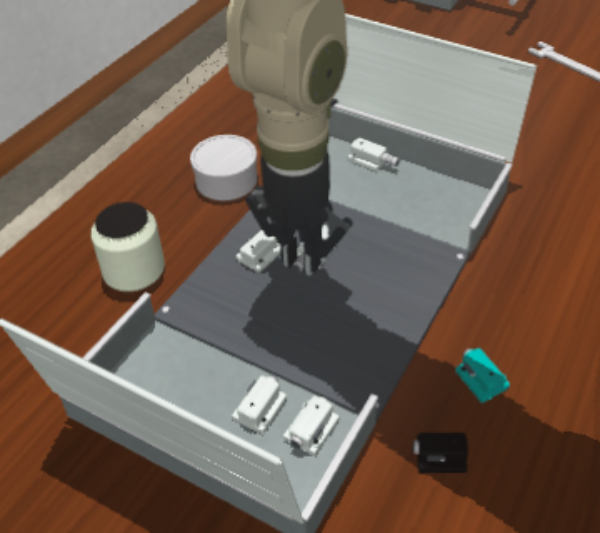

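View pics/t11.png

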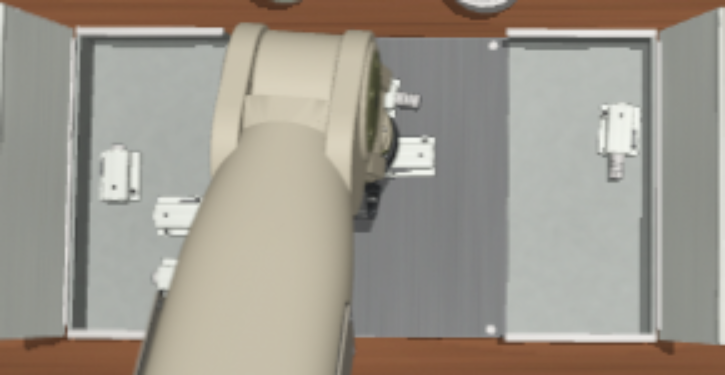

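Emit:
step_arm(
  series=[
    [[0, -2, 0], 0, 189],
    [[0, -4, 0], 0, 189],
    [[0, -6, 0], 0, 189],
    [[0, -8, 0], 0, 189],
    [[0, -9.5, 0], 0, 189],
  ],
)

```text
clock: 11.82
tcp_pos: [0.5948, -0.0578, 0.0155]
orientation: [-0.002, 0.707, 0.707, -0.001]
wrist_force: [-0.2, 1.8, 0.4]
finger_gap: 0.0221
```

```bash
python3 look.py 12
```

```text
11.825 [ 0.5948 -0.0578  0.0155] jaw 0.001 0.022054124035443285 [-0.2  1.8  0.4]
```

View pics/t12.png

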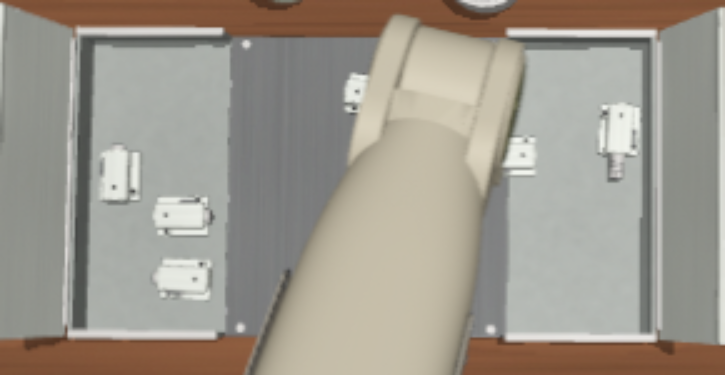

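View pics/c12.png

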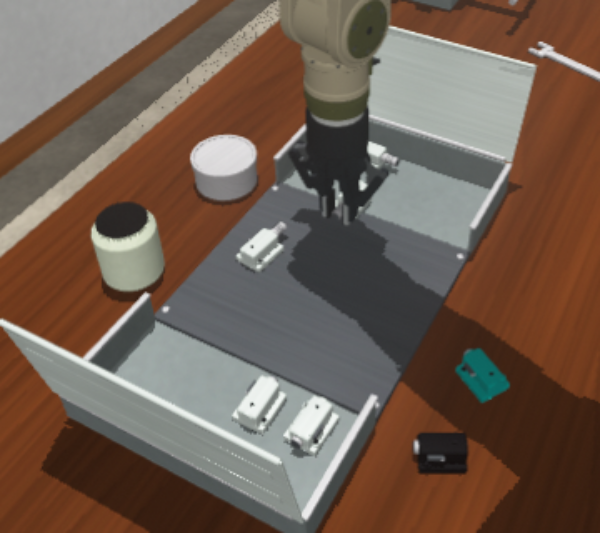

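Emit:
step_arm(
  series=[
    [[0, 0, -0.2], 0, 199],
    [[0, -0.8, -0.2], 0, 200],
    [[0, -1.6, -0.2], 0, 200],
    [[0, -2.4, -0.2], 0, 200],
    [[0, -3.2, -0.2], 0, 200],
  ],
)

```text
clock: 12.55
tcp_pos: [0.595, -0.0907, 0.0136]
orientation: [-0.002, 0.707, 0.707, -0.001]
wrist_force: [0.1, 1.4, 0.4]
finger_gap: 0.0183
```

```bash
python3 look.py 13
```

```text
12.55 [ 0.595  -0.0907  0.0136] jaw -0.001 0.018319583868527823 [0.1 1.4 0.4]
```

View pics/t13.png

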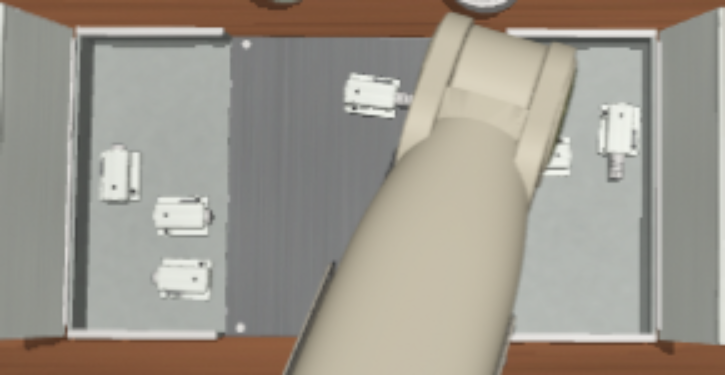

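View pics/c13.png

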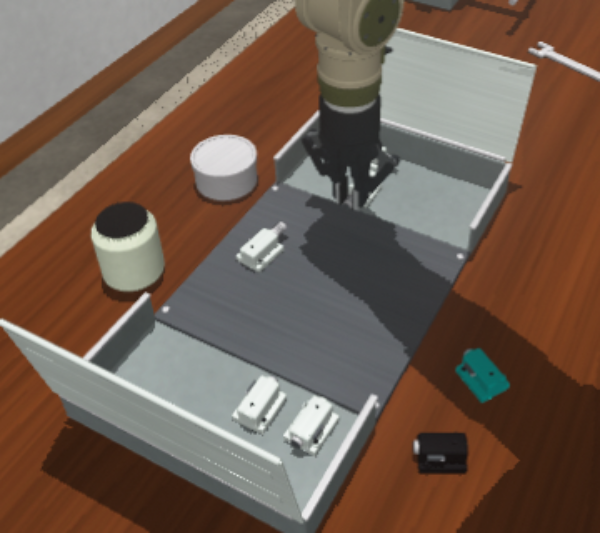

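Emit:
step_arm(
  series=[
    [[0, -0.5, 0], 0, 200],
    [[0, -1, 0], 0, 200],
    [[0, -1.4, 0], 0, 200],
    [[0, -1.8, 0], 0, 200],
    [[0, -1.8, 0], 0, 200],
  ],
)

```text
clock: 13.28
tcp_pos: [0.5952, -0.1098, 0.0137]
orientation: [-0.002, 0.708, 0.706, -0.002]
wrist_force: [0.4, -0.2, -0.1]
finger_gap: 0.0183
```

Emit:
step_arm(
  series=[
    [[0, 1, 0], 0, 200],
    [[0, 2.5, 0], 0, 200],
    [[0, 4, 0], 0, 200],
    [[0, 5, 3], 0, 200],
    [[0, 8, 7], 0, 200],
  ],
)

```text
clock: 13.9
tcp_pos: [0.5942, -0.0288, 0.0833]
orientation: [-0.003, 0.708, 0.706, -0.002]
wrist_force: [1.3, 0.3, 0.2]
finger_gap: 0.0183
```

Emit:
step_arm(
  series=[
    [[0, 4, 3], 0, 200],
    [[2, 10, 3], 0, 200],
    [[3, 13, 3], -0.1, 200],
    [[3.5, 14.5, 3], -0.155, 200],
    [[3.5, 14.5, 3], -0.155, 200],
  ],
)

```text
clock: 14.52
tcp_pos: [0.6289, 0.1185, 0.1131]
orientation: [-0.003, 0.759, 0.651, -0.002]
wrist_force: [0.2, -0.6, 0.2]
finger_gap: 0.0187
```

```bash
python3 look.py 14
```

```text
14.525 [0.6289 0.1185 0.1131] jaw -0.154 0.01869968714855423 [ 0.2 -0.6  0.2]
```

View pics/t14.png

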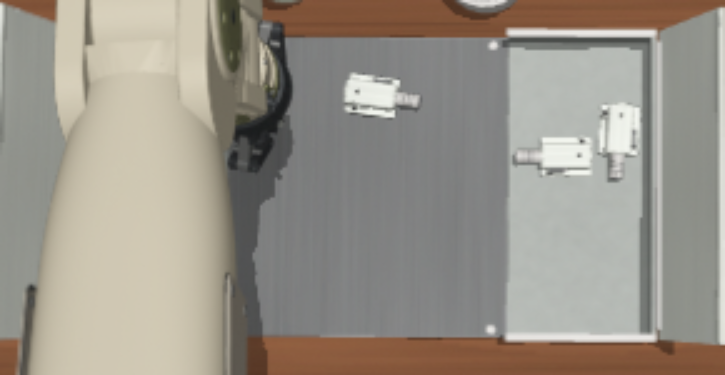

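View pics/c14.png

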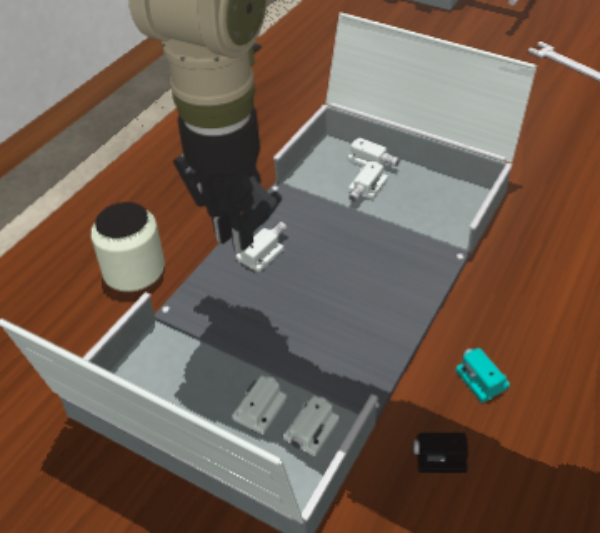

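Emit:
step_arm(
  series=[
    [[1.6, -1, -1], 0, 200],
    [[3.2, -2.2, -3], 0, 200],
    [[3.2, -2.2, -6], 0, 200],
    [[3.2, -2.2, -8.5], 0, 200],
    [[3.2, -2.2, -9], 0, 200],
  ],
)

```text
clock: 15.25
tcp_pos: [0.6594, 0.0928, 0.0202]
orientation: [-0.004, 0.761, 0.649, -0.004]
wrist_force: [0.1, 0.3, 1.2]
finger_gap: 0.0184
```

```bash
python3 look.py 15
```

```text
15.25 [0.6594 0.0928 0.0202] jaw -0.158 0.01836806192732467 [0.1 0.3 1.2]
```

View pics/c15.png

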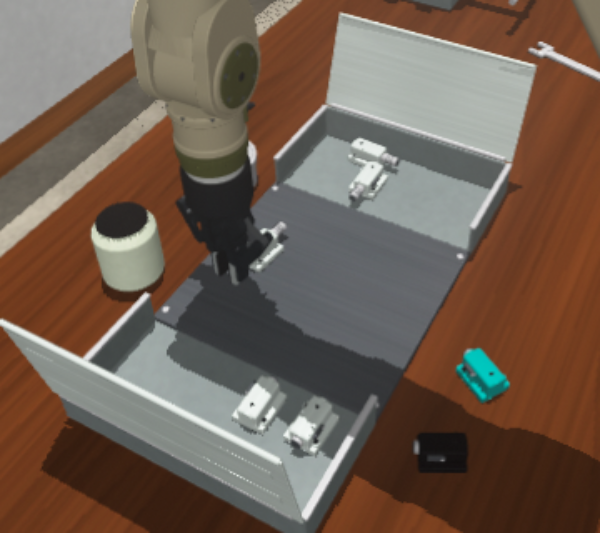

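Emit:
step_arm(
  series=[
    [[0, 0, -0.5], 0, 200],
    [[0, -1, -0.6], 0, 200],
    [[0, -2.2, -0.6], 0, 200],
    [[0, -3.8, -0.6], 0.05, 200],
    [[0, -5.5, -0.6], 0.08, 200],
  ],
)

```text
clock: 15.98
tcp_pos: [0.6608, 0.0375, 0.0168]
orientation: [-0.003, 0.734, 0.68, -0.003]
wrist_force: [-0.5, 0.1, 0.2]
finger_gap: 0.0182
```

Emit:
step_arm(
  series=[
    [[0, -1.5, 0], 0.04, 200],
    [[0, -3, 0], 0.08, 200],
    [[0, -4.5, 0], 0.08, 200],
    [[0, -6, 0], 0.08, 200],
    [[0, -7, 0], 0.08, 200],
  ],
)

```text
clock: 16.6
tcp_pos: [0.661, -0.0336, 0.0172]
orientation: [-0.003, 0.706, 0.708, -0.003]
wrist_force: [-0.2, 2.5, 1.2]
finger_gap: 0.0182
```

```bash
python3 look.py 16
```

```text
16.6 [ 0.661  -0.0336  0.0172] jaw 0.003 0.018241986702414413 [-0.2  2.5  1.2]
```

View pics/c16.png

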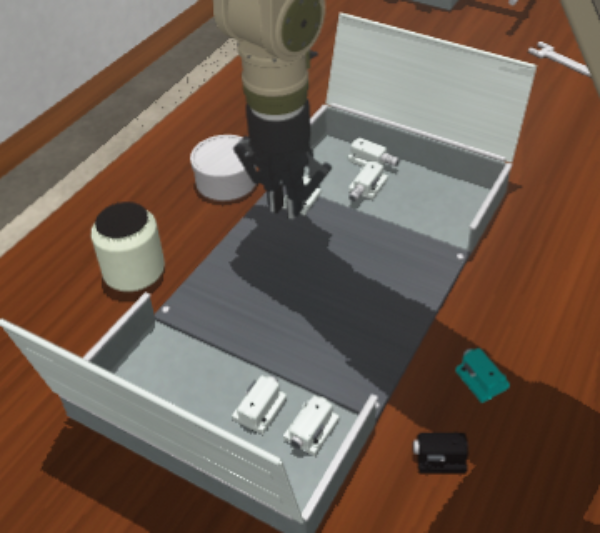

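View pics/t16.png

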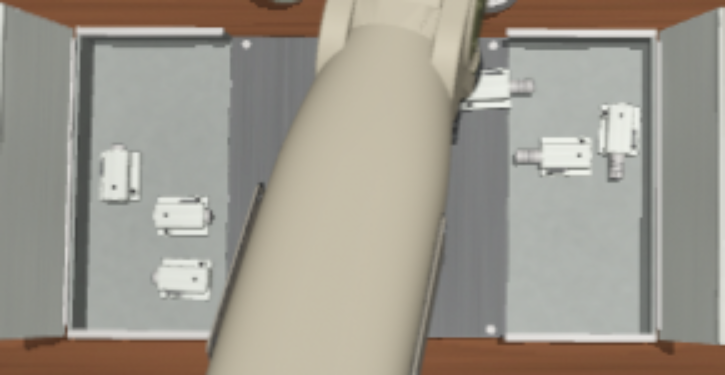

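Emit:
step_arm(
  series=[
    [[0, -1, -0.2], 0, 200],
    [[0, -2, -0.3], 0, 200],
    [[0, -3, -0.3], 0, 200],
    [[0, -3.8, -0.3], 0, 200],
    [[0, -4.5, -0.3], 0, 200],
  ],
)

```text
clock: 17.32
tcp_pos: [0.6608, -0.0797, 0.0138]
orientation: [-0.003, 0.706, 0.708, -0.003]
wrist_force: [0.3, 0.3, -0.3]
finger_gap: 0.0185
```

Emit:
step_arm(
  series=[
    [[0, -0.5, 0], 0, 200],
    [[0, -0.9, 0], 0, 200],
    [[0, -0.9, 0], 0, 200],
  ],
)

```text
clock: 17.7
tcp_pos: [0.6608, -0.0891, 0.0138]
orientation: [-0.002, 0.707, 0.708, -0.003]
wrist_force: [-0.1, 0.5, -1.0]
finger_gap: 0.0181
```

```bash
python3 look.py 17
```

```text
17.7 [ 0.6608 -0.0891  0.0138] jaw 0.001 0.01810193427302146 [-0.1  0.5 -1. ]
```

View pics/t17.png

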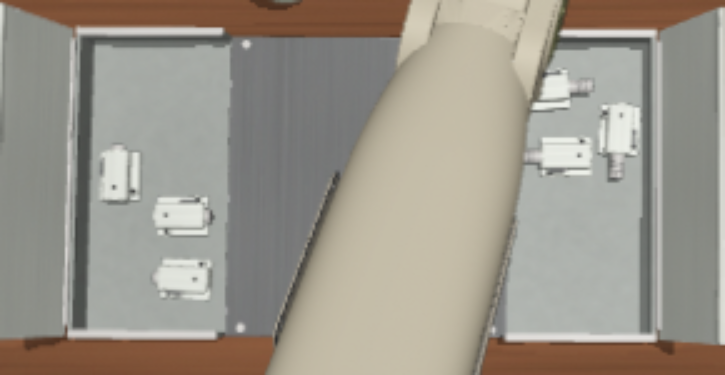

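Emit:
step_arm(
  series=[
    [[0, 1, 0], 0, 220],
    [[0, 2, 0], 0, 220],
    [[0, 3, 2], 0, 255],
    [[-1, 6, 7], 0, 255],
    [[-3, 11, 12], 0, 255],
  ],
)

```text
clock: 18.42
tcp_pos: [0.6341, 0.0147, 0.1277]
orientation: [-0.002, 0.707, 0.707, -0.003]
wrist_force: [1.4, 0.9, 0.7]
finger_gap: 0.0002
```

Emit:
step_arm(
  series=[
    [[-3, 5, 5], 0, 255],
    [[-5, 9, 9], 0, 255],
    [[-7, 14, 11], 0, 255],
    [[-8, 14, 11], 0, 255],
    [[-8, 14, 11], 0, 255],
  ],
)

```text
clock: 19.05
tcp_pos: [0.5531, 0.1556, 0.2378]
orientation: [-0.002, 0.706, 0.708, -0.003]
wrist_force: [-0.2, 0.1, 1.1]
finger_gap: 0.0001
```

```bash
python3 look.py 18;python3 - <<'E'
import cv2
b=cv2.imread('pics/side18.png')[190:280,260:420];cv2.imwrite('pics/z18.png',cv2.resize(b,None,fx=5,fy=5,interpolation=2))
E
```

```text
19.05 [0.5531 0.1556 0.2378] jaw 0.003 0.00014882031282708021 [-0.2  0.1  1.1]
```

View pics/t18.png

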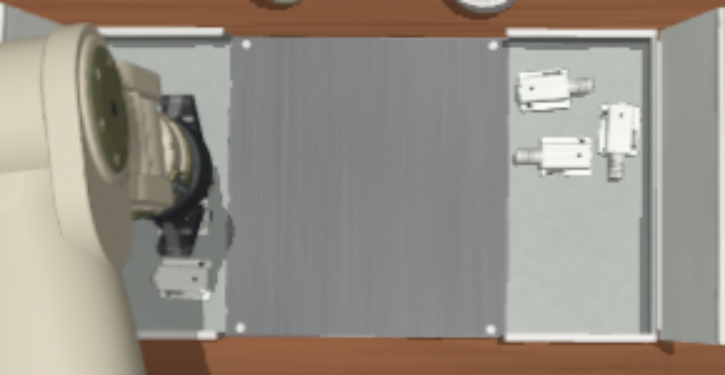

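View pics/z18.png

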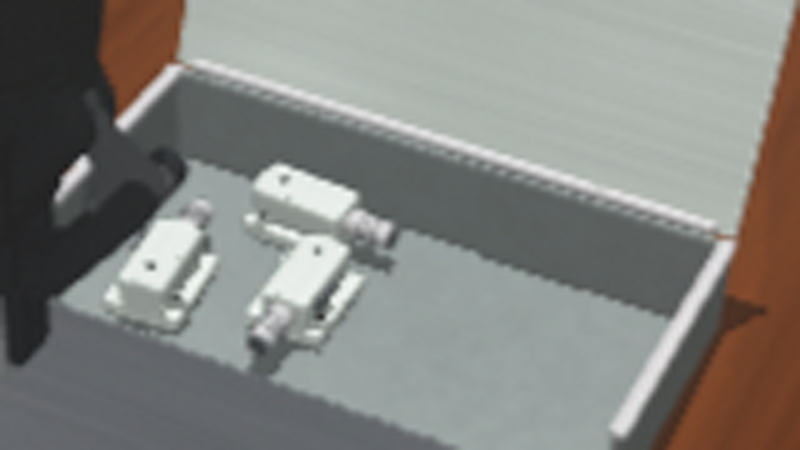

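Emit:
step_arm(
  series=[
    [[-1, 5, 0.5], 0, 255],
    [[-2, 11, 0.5], 0, 255],
    [[-3.5, 17, 0.5], 0, 255],
    [[-5, 23, 0.5], 0, 255],
    [[-5.5, 28, 0.5], 0, 255],
  ],
)

```text
clock: 19.77
tcp_pos: [0.4992, 0.4348, 0.24]
orientation: [-0.002, 0.708, 0.707, -0.005]
wrist_force: [2.0, 0.9, 0.1]
finger_gap: 0.0003
```

Emit:
step_arm(
  series=[
    [[0, 0, 0], 0, 255],
  ],
)

```text
clock: 19.9
tcp_pos: [0.4992, 0.4367, 0.2374]
orientation: [-0.003, 0.707, 0.708, -0.006]
wrist_force: [0.5, -1.0, 0.1]
finger_gap: -0.0001
```

```bash
python3 look.py 19;python3 - <<'E'
from h import *
for n in('side','top'):
    c=cam(n)
    for th in(1.7,1.8,1.88):
        P=[(x,.323+.138*np.cos(np.pi-th),.051+.138*np.sin(th)) for x in(.421,.711)]
        print(n,th,proj(c,P).round(1).tolist())
E
```

```text
19.9 [0.4992 0.4367 0.2374] jaw 0.001 -9.509040960605659e-05 [ 0.5 -1.   0.1]
side 1.7 [[273.3, 412.4], [102.4, 328.6]]
side 1.8 [[267.7, 422.5], [95.6, 336.3]]
side 1.88 [[263.3, 431.1], [90.4, 342.9]]
top 1.7 [[108.0, 306.9], [111.6, 171.8]]
top 1.8 [[102.2, 306.9], [105.8, 172.0]]
top 1.88 [[97.8, 306.8], [101.5, 172.3]]
```

View pics/side19.png

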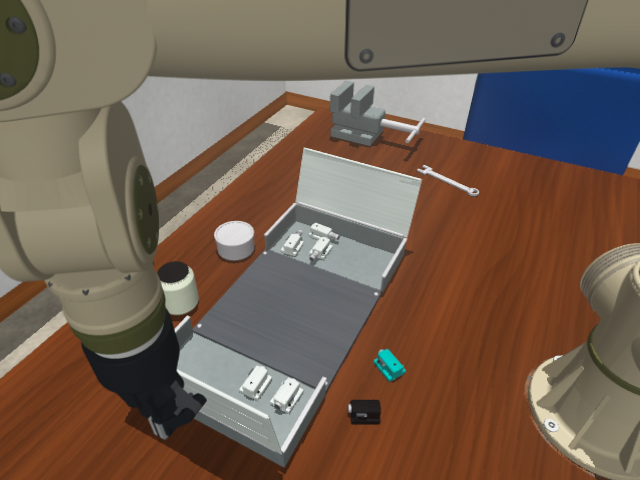

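View pics/top19.png

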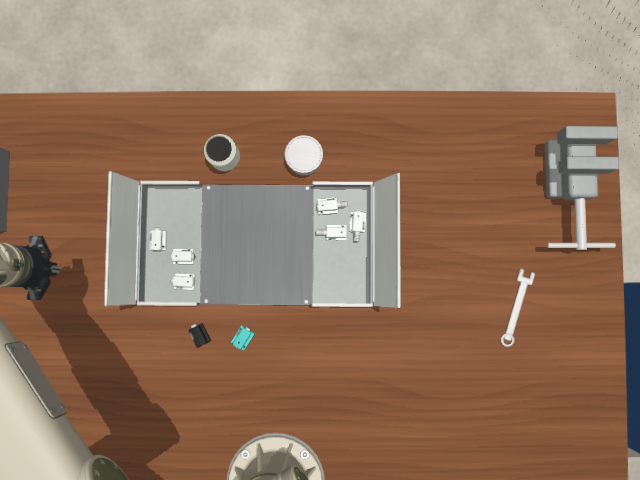

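Emit:
step_arm(
  series=[
    [[0, 0, -3], 0, 255],
    [[0, 0, -6], 0, 255],
    [[0, 0, -8.5], 0, 255],
    [[0, -1, -9], 0, 255],
    [[0, -2.5, -9], 0, 255],
  ],
)

```text
clock: 20.72
tcp_pos: [0.5005, 0.4063, 0.1494]
orientation: [-0.002, 0.709, 0.705, -0.006]
wrist_force: [-0.4, -0.2, 1.4]
finger_gap: 0.0
```

Emit:
step_arm(
  series=[
    [[0, -1.5, 0], 0, 255],
    [[0, -3, 0], 0, 255],
    [[0, -4.5, 0], 0, 255],
    [[0, -6, 0], 0, 255],
    [[0, -7.5, 0], 0, 255],
  ],
)

```text
clock: 21.35
tcp_pos: [0.5007, 0.3305, 0.1497]
orientation: [-0.002, 0.709, 0.705, -0.005]
wrist_force: [0.3, 1.0, 0.7]
finger_gap: -0.0001
```

```bash
python3 look.py 20
```

```text
21.35 [0.5007 0.3305 0.1497] jaw -0.005 -6.837642380046901e-05 [0.3 1.  0.7]
```

View pics/side20.png

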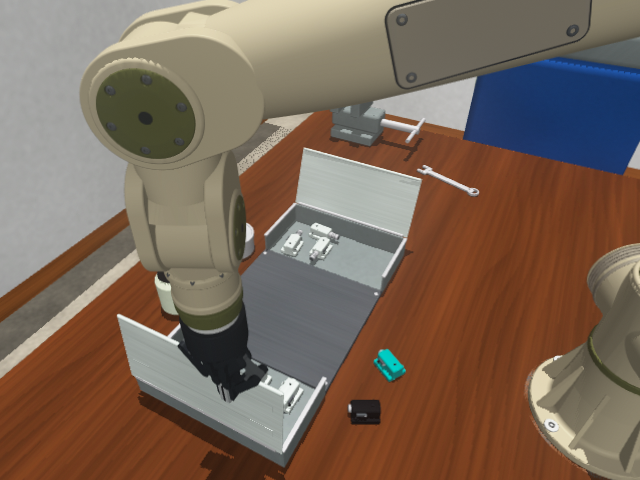

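Emit:
step_arm(
  series=[
    [[0, -1.2, 0], 0, 255],
    [[0, -2.4, 0], 0, 255],
    [[0, -3.6, 0], 0, 255],
    [[0, -4.8, 0], 0, 255],
    [[0, -5.5, 0], 0, 255],
  ],
)

```text
clock: 22.08
tcp_pos: [0.5005, 0.2737, 0.1495]
orientation: [-0.002, 0.71, 0.705, -0.006]
wrist_force: [0.5, 0.1, -0.1]
finger_gap: 0.0001
```

```bash
python3 look.py 21
```

```text
22.075 [0.5005 0.2737 0.1495] jaw -0.007 6.253169588506149e-05 [ 0.5  0.1 -0.1]
```

View pics/side21.png

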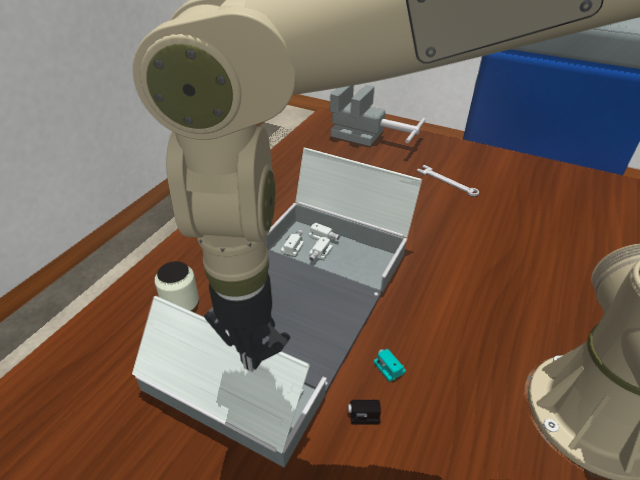

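Lid is falling (well past 1.2). Hold still briefly, then lift clear.

Emit:
step_arm(
  series=[
    [[0, 0, 0], 0, 255],
    [[0, 0, 0], 0, 255],
    [[0, 0, 1], 0, 255],
    [[0, 0, 4], 0, 255],
    [[0, 1, 8], 0, 255],
  ],
)

```text
clock: 22.8
tcp_pos: [0.5, 0.2835, 0.2302]
orientation: [-0.003, 0.71, 0.704, -0.007]
wrist_force: [0.3, 0.2, -0.1]
finger_gap: -0.0001
```

Emit:
step_arm(
  series=[
    [[-2, 5, 1], 0, 255],
    [[-5, 10, 2], 0, 255],
    [[-9, 15, 2], 0, 255],
    [[-12, 18, 2], 0, 255],
    [[-12, 18, 2], 0, 255],
  ],
)

```text
clock: 23.42
tcp_pos: [0.3775, 0.4659, 0.2509]
orientation: [-0.003, 0.708, 0.706, -0.006]
wrist_force: [0.8, -0.9, -0.1]
finger_gap: -0.0
```

Emit:
step_arm(
  series=[
    [[0, 0, 0], 0, 255],
    [[0, 0, 0], 0, 255],
    [[0, 0, 0], 0, 255],
    [[0, 0, 0], 0, 255],
  ],
)

```text
clock: 23.92
tcp_pos: [0.3781, 0.4653, 0.2509]
orientation: [-0.003, 0.708, 0.706, -0.006]
wrist_force: [0.3, -0.1, 0.1]
finger_gap: -0.0001
```

```bash
python3 look.py 22; python3 - <<'E'
from h import *
t=cam('top');
a=t['frame'];cv2.imwrite('pics/e22.png',cv2.resize(cv2.cvtColor(a[165:315,100:410],cv2.COLOR_RGB2BGR),None,fx=2.5,fy=2.5))
print('right lid top edge proj',[(th,proj(t,[(.566,.0457-.277-.138*np.cos(np.pi-th),.051+.138*np.sin(th))]).round(1).tolist()) for th in(1.6,1.7,1.8,1.9)])
print('left lid shut edge',proj(t,[(.421,.323-.138,.053),(.711,.323-.138,.053)]).round(1))
print('T2 tip', onz(t,[(315.2,232.8)],.0195))
E
```

```text
23.925 [0.3781 0.4653 0.2509] jaw -0.004 -9.260871613492559e-05 [ 0.3 -0.1  0.1]
right lid top edge proj [(1.6, [[379.5, 238.3]]), (1.7, [[386.0, 238.3]]), (1.8, [[392.2, 238.4]]), (1.9, [[398.3, 238.5]])]
left lid shut edge [[194.4 305.2]
 [196.3 181.8]]
T2 tip [[ 0.59245355 -0.09542811  0.0195    ]]
```

View pics/side22.png

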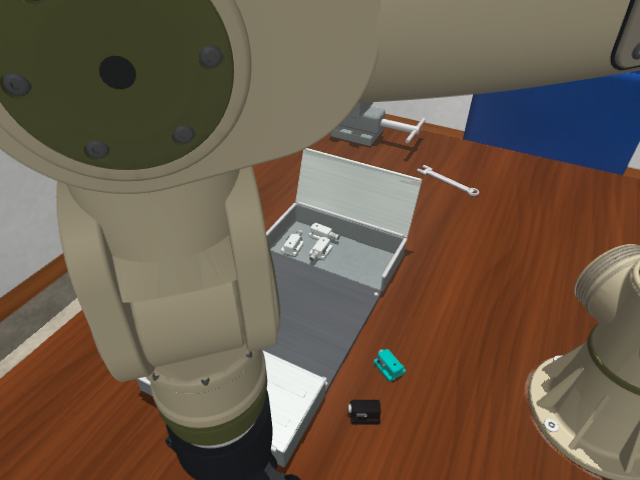

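View pics/e22.png

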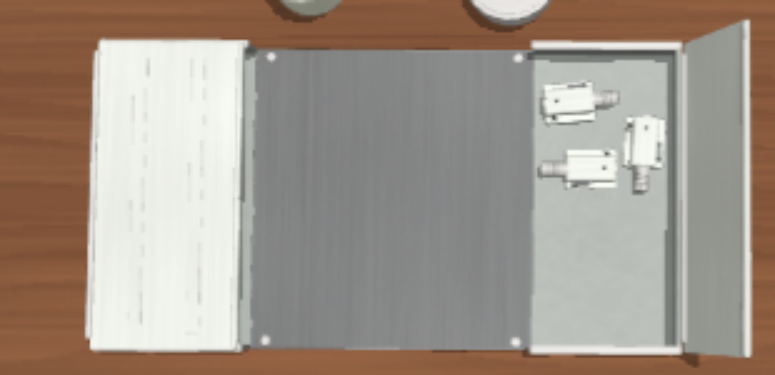

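Emit:
step_arm(
  series=[
    [[2, -6, 2], 0, 255],
    [[4, -12, 3], 0, 255],
    [[6, -18, 3], 0, 255],
    [[8, -24, 3], 0, 255],
    [[8, -30, 3], 0, 255],
  ],
)

```text
clock: 24.7
tcp_pos: [0.4587, 0.1678, 0.2808]
orientation: [-0.002, 0.708, 0.706, -0.006]
wrist_force: [0.8, 0.5, 0.3]
finger_gap: -0.0003
```

Emit:
step_arm(
  series=[
    [[0, -5, 0], 0, 255],
    [[0, -9, 0], 0, 255],
    [[0, -9, 0], 0, 255],
    [[0, -9, 0], 0, 255],
  ],
)

```text
clock: 25.2
tcp_pos: [0.4587, 0.078, 0.281]
orientation: [-0.002, 0.708, 0.706, -0.006]
wrist_force: [1.2, 0.9, 0.1]
finger_gap: 0.0
```

```bash
python3 look.py 23; python3 - <<'E'
from h import *
s=cam('side')
for th in(0,.06,.12):
    y=.323-.138*np.cos(th);z=.051+.0015+.138*np.sin(th)
    print(th,proj(s,[(.421,y,z),(.711,y,z)]).round(1).tolist())
cv2.imwrite('pics/z23.png',cv2.resize(cv2.cvtColor(s['frame'][290:480,120:340],cv2.COLOR_RGB2BGR),None,fx=3,fy=3))
E
```

```text
25.2 [0.4587 0.078  0.281 ] jaw -0.004 2.5862333294713884e-05 [1.2 0.9 0.1]
0 [[325.5, 378.4], [186.3, 316.4]]
0.06 [[325.5, 375.6], [185.5, 313.5]]
0.12 [[325.5, 373.0], [184.5, 310.8]]
```

View pics/z23.png

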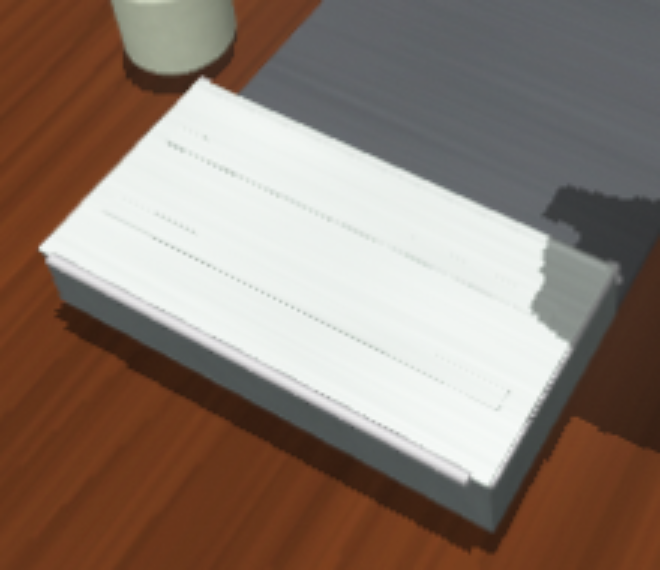

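```bash
python3 -c "
from h import *
print(env.hand_in())"
```

```text
the job is handed in; nothing more can be done
None
```

The sort is finished and handed in at about 25 s of the 70 s allowed. `hand_in` gives no verdict, so the results below are my own checks.

**What I did:** I slid each tensioner off the board with the fingers straddling its plunger and pushing on the body. The two pushed-in ones went into the left bin and the two popped-out ones into the right. I then tipped the left lid over from outside, and it fell shut.

**Last checks:**
- **Tensioners:** before the lid closed, both views showed each bin's three tensioners inside and looking flat. The plunger tip nearest the board edge in the right bin measured about 6 mm inside it. I judged flatness by eye and did not measure it.
- **Left lid:** its front corners in the side view are within about 1.5 px of where a fully shut lid should be. In the top view they sit about 2 px off, on the side that does not suggest a raised lid.
- **Right lid:** it is still open, at about 1.9 rad. It leaned out roughly 0.1 rad further at some point after the pushing began, and I did not find out why.
- **Bystanders:** the oil filter, grease tin, wrench and look-alikes had not moved in any of the pictures.

**One slip:** on the first descent the fingers pressed on the board with about 69 N at the wrist, below the 120 N limit. I backed off at once and came down more slowly after that. Other readings were 2.5 N or less.

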